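# Spread a plier-type retaining ring and seat it in an arbor's groove

## Task

Secure the wooden wheel on its upright arbor with the larger of the two plier-type retaining rings: squeeze its two handles so that the jaws spread, slide the spread ring down over the arbor's head, and let it close in the groove between head and wheel. Leave the ring closed round the groove, lying flat on the wheel, and leave the smaller ring where it lies.

Things in the scene. Friction and masses are not known exactly. Their poses are not given: they have to be found in the camera images.
- clip: Larger ring, like reverse pliers, lying flat: two half-ring jaws of 8 mm steel rod, a hinge pin, two upright black barrel grips. 109 mm long, 60 wide, 70 g. Origin: bore centre, underside; x from grips to jaw tips, z up. Bore 20 mm closed. Hinge pin at x -45 mm, 20 high; mass centre near it. Grips: 14 mm diameter, 38 high from the underside, centred at x -87, y +-23 mm; squeezed: x -92, y +-7.
- clip_left (a joint): Spread of each jaw of the larger ring (both move together, mirrored): 0 closed, 0.35 rad at the stop, where each jaw has moved 16 mm out beside the bore. Pressing the grips together along the ring's y spreads the jaws; a spring shuts them when let go. It takes 3 N on each grip at first, 7 N at the stop: hold with about 20 N.
- groove (a point): On the upright arbor's axis, level with the wooden wheel's top face (bottom of the groove); z up. Fixed to the table: 110 mm square steel foot, wheel 110 mm diameter, 22 thick, its top 58 mm over the table. Above this point: groove (neck 18 mm diameter) from 0 to 24 mm, head 26 mm diameter from 24 to 36 mm, top edge chamfered.
- small_clip: Smaller ring of the same make, to be left alone: 71 mm long, 41 mm wide, grips 38 mm high. Origin: centre of its 12 mm bore, underside; x from grips to jaw tips.

How it is judged:
By the outcome, as a careful person would: the job done as asked, in the order asked, and still so for the second after the job is handed in, with the robot touching nothing.
It also fails if it takes over 38 s, if anything falls off the work surface, if the arm or the gripper's body presses on something with over 40 N, if the wrist force passes 120 N, or if a joint passes its speed limit or range.

## Robot

A 6-joint arm with a two-finger parallel gripper is mounted at the origin on a cart in front of the work surface, level with it; the furniture and walls round the work are solid. World frame = base frame: x ahead of the robot, y to its left, z up, the work surface at z = 0. Lengths are in m, angles in rad, forces in N, time in s.
With the tool pointing down it reaches from about 0.35 to 0.975 m from the base axis. Payload 4.9 kg.
Tool frame: the origin (TCP) lies at the very end of the fingers, on their centre line; the grasp point (between the pads) lies 19 mm behind it; z points along the fingers, y is the line along which they close (so a half turn about z gives the same grasp; the last joint's range is limited). The gripper opens to 85 mm and grips with 20 to 120 N. Pads are 22 mm wide; open, the fingers measure 114 mm over their backs; the gripper's body (76 mm by 85 mm) begins 54 mm behind the grasp point. The pads swing forward as they close: fully open they stand 13 mm farther back than shut.
Start: joints at [-0.119, 0.053, 1.613, -0, 1.476, -0.119], TCP at [0.625, 0, 0.231] pointing down, gripper open.
Joint ranges: [-3.01, 3.01], [-1.01, 2.22], [0.06, 2.58], [-1.02, 4.17], [0.09, 2.62], [-3.14, 3.14]. Speed limits (rad/s): [2.57, 2.57, 3.14, 3.14, 3.14, 3.14].

## Interface

Orientations are given as a unit quaternion [w, x, y, z].
In Python, from plant import manip, vision, order gives the robot as it stands.
- The arm moves only by the tool play_rows, never from a script. Its argument "steps" is a list that holds one entry, the list of rows, each a list of 6 numbers: the shift along the tool's x, y, z in mm, then the turn, a rotation vector about the tool's x, y, z in degrees. A call has 1 to 12 rows; each row is the pose to reach, as a shift and turn from the pose commanded when the call began, along the tool's axes at that moment; what a row does not reach only later rows make up. A row lasts 1/12 s, in which the tool goes at most 41.7 mm and 7.16 degrees, less where a joint would pass 70% of its speed; a pose out of reach is approached as far as the arm can. A call with a gripper value outside its range is refused whole. "claw" is the gripper's target within -1 to 1 (fully open at 1, half-way at 0, shut at -1), set as the call begins (left out, the last holds). The fingers move at their own pace and stop on an object; the grip force is fixed at half the most. Time passes only in rows, so rows that repeat a pose let the fingers close. It gives the time, the measured TCP pose, the force, the opening and the grip force at its end, in the units of the state.
- manip.state(): the state, without advancing time (a new reading comes with each control period).
- vision.grab_frame(name): name is "scene" or "side" or "wrist"; returns (picture, depth): 420x560x3 uint8, blue, green, red; 420x560 float32, m along the optical axis (not along the pixel's ray), 0 where there is no reading.
- vision.camera_info(name): a dict with "K" (3x3 intrinsics, pixels), "eye" and "orientation" of the camera in the world; the wrist camera has in their place "T_tool_cam" (4x4, takes a point from camera to tool coordinates, whose origin is the TCP and whose axes are the flange's). Camera axes: x right, y down, z forward; pixel columns grow to the right and rows downward; lengths in m; the calibration is good to about 2 mm. A picture is of the moment at which its call begins: read the wrist's pose just before it. camera_info takes no time and is no camera call.
- order.job_done(): hands the job in; it is judged then, once.
The state is a dict: "time": time; "joint_pos": joint angles; "joint_vel": joint speeds; "joint_efforts": joint torques, N m; "tool_pos": TCP position; "tool_rot": TCP orientation; "contact_force": force on the tool from outside, world axes, zero at the start; "ft_torque": the same for the moment, N m; "gripper_width": opening from 0.0 (shut) to 1.0 (fully open); "grasp_force": force on a finger pad.
Only numpy, scipy, OpenCV 4.12 (cv2) and the standard library are available. Lean on these libraries where they do the work, as an engineer would, in place of code of your own. Each camera call takes 0.05 s, during which the arm holds its last target. There are 200 camera calls.

## Working session

There is one attempt and no reset: what is moved stays moved. The work goes in short steps, Python scripts to look and compute and a tool call to move; the robot and the scene stay as the last step left them, time stands still between calls to the robot, and variables do not carry over. Pictures are saved under pics/ and viewed, at most 10 in all, crops included, and the job is handed in when it is done.

Besides the shell and the picture viewer there is one more tool, called after "Call:" in YAML: its name, and indented under it one key for each argument. play_rows: Moves the arm, as the interface text tells. Its arguments: {"type":"object","properties":{"steps":{"type":"array"},"claw":{"type":"number"}},"required":["steps"]}

```bash
ls; mkdir -p pics; cat > h.py <<'E'
import numpy as np, cv2
from scipy.spatial.transform import Rotation as R
from plant import manip, vision, order
def q(o): return R.from_quat([o[1],o[2],o[3],o[0]]).as_matrix()
def grab(name):
    s=manip.state(); im,d=vision.grab_frame(name); c=vision.camera_info(name)
    T=np.eye(4)
    if name=="wrist":
        W=np.eye(4); W[:3,:3]=q(s["tool_rot"]); W[:3,3]=s["tool_pos"]; T=W@np.array(c["T_tool_cam"])
    else:
        T[:3,:3]=q(c["orientation"]) if np.size(c["orientation"])==4 else np.array(c["orientation"]); T[:3,3]=c["eye"]
    return im,d,np.array(c["K"]),T
def cloud(d,K,T):
    v,u=np.mgrid[:d.shape[0],:d.shape[1]]
    P=np.stack([(u-K[0,2])/K[0,0]*d,(v-K[1,2])/K[1,1]*d,d],-1)
    return P@T[:3,:3].T+T[:3,3]
def ray(u,v,K,T,z):
    r=T[:3,:3]@np.array([(u-K[0,2])/K[0,0],(v-K[1,2])/K[1,1],1]); return T[:3,3]+r*(z-T[2,3])/r[2]
E
python3 - <<'E'
from h import *
a=[]
for n in ["scene","side","wrist"]:
    im,d,K,T=grab(n); np.savez(f"{n}.npz",im=im,d=d,K=K,T=T); a.append(im); print(n,T[:3,3].round(3),T[:3,2].round(2),(d>0).mean())
cv2.imwrite("pics/a.png",np.hstack(a[:1])); cv2.imwrite("pics/b.png",a[2])
print(manip.state())
E
```

```text
pics
scene [ 0.2   -0.659  0.649] [ 0.36  0.64 -0.67] 0.9962329931972789
side [ 0.422 -1.077  0.852] [ 0.04  0.78 -0.63] 0.9959651360544217
wrist [0.624 0.081 0.373] [-0.   -0.31 -0.95] 0.9960671768707483
{'time': 0.15, 'joint_pos': array([-1.19007967e-01,  5.31955152e-02,  1.61400547e+00,  2.43620151e-05,
        1.47600405e+00, -1.19041677e-01]), 'joint_vel': array([ 0.00131262, -0.00273687, -0.00431092, -0.00058757, -0.00035313,
       -0.00136982]), 'joint_efforts': array([ 5.10442842e-04, -3.94241810e+01, -3.70721948e+01, -1.15854355e-04,
        4.61802789e-03,  5.00508997e-05]), 'tool_pos': array([6.24502101e-01, 6.17986582e-05, 2.30335397e-01]), 'tool_rot': array([-6.41216085e-04,  7.07095455e-01,  7.07117647e-01, -4.88806498e-04]), 'contact_force': array([-0.35491972, -0.14478123, -0.96320278]), 'ft_torque': array([ 0.0319094 , -0.03368812,  0.03372501]), 'grasp_force': 0.0, 'gripper_width': 0.9963424749168778}
```

View pics/a.png

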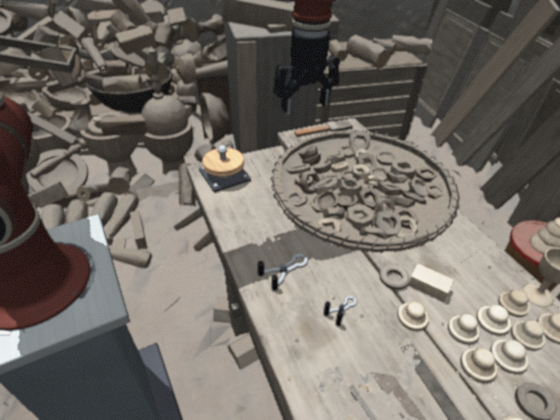

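View pics/b.png

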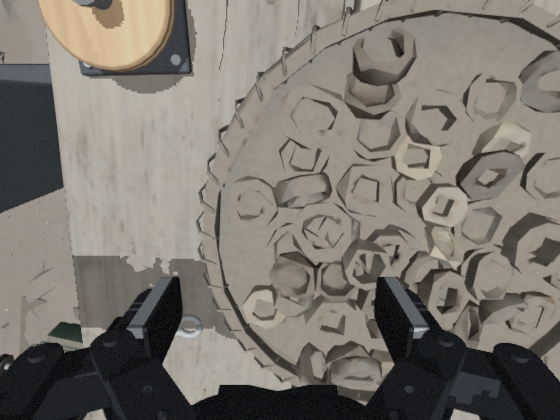

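The scene view shows the larger ring with its grips at about (262,268) and (277,282) and its jaws at (300,262). The smaller ring is at about (340,310), and the wheel with its arbor head is at (222,155). The wrist view shows the wheel at top left and the larger ring's jaws at (190,326).

```bash
python3 - <<'E'
from h import *
for n in ["scene","side"]:
    f=np.load(n+".npz"); im,d,K,T=f["im"],f["d"],f["K"],f["T"]; P=cloud(d,K,T)
    if n=="scene":
        c=P[262:282,255:310].reshape(-1,3); w=P[155,222]; print("wheel",w,"ring jaw",P[262,300],"grips",P[268,262],P[282,277],P[280,277])
    # above-table objects
    hi=((P[...,2]>0.012)&(P[...,2]<0.12)&(P[...,0]>0.25)&(P[...,0]<1)&(abs(P[...,1])<0.5)).astype(np.uint8)
    k,l,st,ce=cv2.connectedComponentsWithStats(hi)
    for i in range(1,k):
        if st[i,4]>25:
            p=P[l==i]; print(n,st[i],p.mean(0).round(3),p.min(0).round(3),p.max(0).round(3))
    top=(P[...,2]>0.087)&(P[...,2]<0.10)&(P[...,1]>0.05)&(P[...,0]<.7)
    p=P[top]; print("head",len(p),p.mean(0) if len(p) else 0)
    dark=(im.max(2)<40)&(P[...,2]>0.008)&(P[...,2]<0.05)&(P[...,0]>.3)&(P[...,0]<.9)
    k,l,st,ce=cv2.connectedComponentsWithStats(dark.astype(np.uint8))
    for i in range(1,k):
        if st[i,4]>15:
            p=P[l==i]; t=p[p[:,2]>p[:,2].max()-.006]; print(" dark",st[i],p.mean(0).round(4),t.mean(0).round(4))
f=np.load("wrist.npz");P=cloud(f["d"],f["K"],f["T"]);print("wrist jaws",P[318,190],P[326,178],P[326,201],"wheel",P[40,130],"head",P[5,95])
f=np.load("side.npz");cv2.imwrite("pics/c.png",cv2.resize(f["im"][120:330,130:410],None,fx=2.8,fy=2.8))
E
```

```text
wheel [0.47741826 0.15440316 0.07363824] ring jaw [ 5.09263204e-01 -2.00676239e-01  4.29237851e-04] grips [ 0.41813349 -0.19934659  0.02975692] [ 0.42976652 -0.24289282  0.02693324] [ 0.42919832 -0.24373726  0.03465266]
scene [321 122  20   8  81] [0.882 0.239 0.014] [0.843 0.214 0.012] [0.914 0.264 0.017]
scene [  270   130   190   124 17401] [ 0.759 -0.091  0.035] [ 0.535 -0.303  0.012] [1.    0.168 0.072]
scene [ 200  146   48   44 1191] [0.474 0.144 0.051] [0.424 0.103 0.012] [0.533 0.212 0.096]
scene [533 248  27  46 497] [ 0.89  -0.485  0.085] [ 0.861 -0.5    0.012] [ 0.921 -0.468  0.112]
scene [257 261   7  13  82] [ 0.416 -0.195  0.029] [ 0.411 -0.2    0.012] [ 0.424 -0.186  0.04 ]
scene [280 264   7   7  41] [ 0.462 -0.209  0.018] [ 0.455 -0.215  0.012] [ 0.47  -0.201  0.022]
scene [ 380  264   73   35 1195] [ 0.689 -0.369  0.025] [ 0.629 -0.422  0.012] [ 0.743 -0.301  0.035]
scene [271 275   7  14  85] [ 0.425 -0.24   0.029] [ 0.419 -0.245  0.012] [ 0.433 -0.23   0.041]
scene [500 290  27  20 296] [ 0.818 -0.488  0.026] [ 0.799 -0.5    0.012] [ 0.843 -0.467  0.039]
scene [3
[... 2181 characters left out ...]
41]
side [422 348  27  16 197] [ 0.751 -0.491  0.029] [ 0.731 -0.5    0.012] [ 0.776 -0.469  0.042]
side [498 349  12  13  49] [ 0.887 -0.496  0.025] [ 0.88  -0.5    0.012] [ 0.891 -0.488  0.052]
side [269 355   5  12  53] [ 0.442 -0.487  0.015] [ 0.438 -0.5    0.012] [ 0.447 -0.473  0.018]
head 50 [0.47883848 0.15708992 0.09330715]
 dark [256 248   3   9  24] [ 0.417  -0.1964  0.0258] [ 0.4172 -0.1973  0.0368]
 dark [260 262   3   9  20] [ 0.4251 -0.2414  0.0224] [ 0.4248 -0.2418  0.0349]
wrist jaws [ 0.51259019 -0.18188579  0.00905942] [ 0.58175942 -0.01040717  0.25225062] [ 0.52458071 -0.19718673  0.00478642] wheel [0.49962349 0.12932923 0.05841927] head [0.4807157  0.15205572 0.07145099]
```

View pics/c.png

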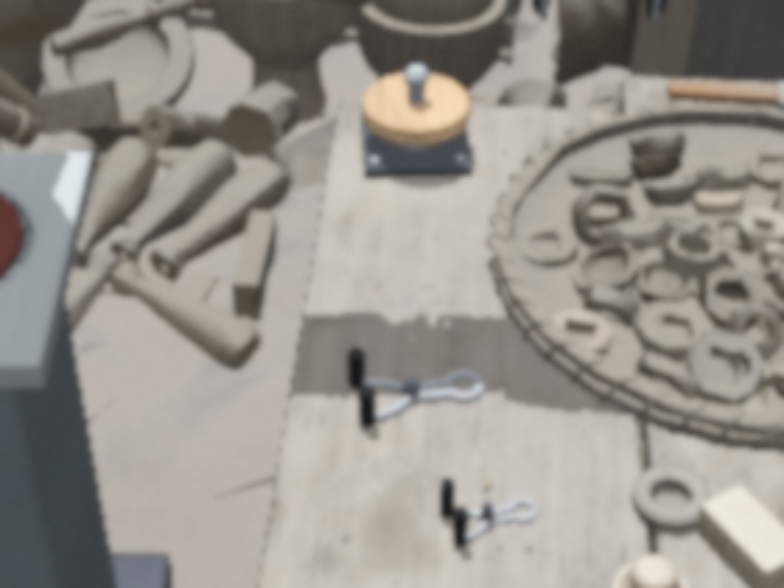

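The side view confirms the layout. The larger ring's grips are at crop (357,368) and (367,407), the small ring is below it, and the wheel is at (415,100). I'll move above the larger ring with tool x along ring x and look from near.

Call:
play_rows:
  steps:
    - [[-215, -203, 100, 0, 0, 80], [-215, -203, 100, 0, 0, 80], [-215, -203, 100, 0, 0, 80], [-215, -203, 100, 0, 0, 80], [-215, -203, 100, 0, 0, 80], [-215, -203, 100, 0, 0, 80], [-215, -203, 100, 0, 0, 80], [-215, -203, 100, 0, 0, 80], [-215, -203, 100, 0, 0, 80], [-215, -203, 100, 0, 0, 80], [-215, -203, 100, 0, 0, 80], [-215, -203, 100, 0, 0, 80]]
  claw: 1

```text
time: 1.15
tool_pos: [0.4216, -0.2151, 0.131]
tool_rot: [-0.0, 0.996, 0.085, -0.0]
contact_force: [0.9, -0.1, -0.3]
gripper_width: 1.0
grasp_force: 0.0
```

```bash
cat > look.py <<'E'
from h import *
import sys
im,d,K,T=grab("wrist"); np.savez("w.npz",im=im,d=d,K=K,T=T); cv2.imwrite(sys.argv[1],im)
s=manip.state(); print(s["time"],s["tool_pos"].round(4),"yaw",np.degrees(np.arctan2(*q(s["tool_rot"])[[1,0],0])).round(2),s["contact_force"].round(1),s["gripper_width"])
print(q(s["tool_rot"]).round(3).tolist())
E
python3 look.py pics/d.png
```

```text
1.2 [ 0.4217 -0.2149  0.131 ] yaw 9.99 [-0.1  0.9 -0.5] 0.9988396755493366
[[0.985, 0.174, -0.0], [0.174, -0.985, 0.0], [-0.0, -0.0, -1.0]]
```

View pics/d.png

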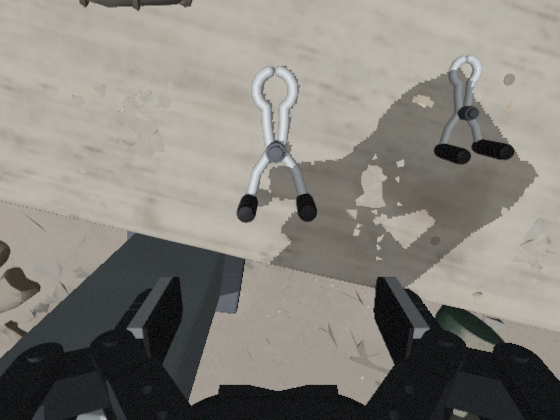

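The near view shows the ring aligned with the tool. The bore is at about (275,90), the pin at (276,152), and the grips at (247,207) and (307,207).

```bash
python3 - <<'E'
from h import *
f=np.load("w.npz"); im,d,K,T=f["im"],f["d"],f["K"],f["T"]; P=cloud(d,K,T); print(K[0,0])
s=manip.state(); Rt=q(s["tool_rot"]); tp=s["tool_pos"]
def tool(p): return ((np.asarray(p)-tp)@Rt*1000).round(1)
g=[]
for (a,b) in [(225,275),(285,335)]:
    m=np.zeros(d.shape,bool); m[180:235,a:b]=1; m&=(im.max(2)<70)&(P[...,2]>.005)&(P[...,2]<.06)
    p=P[m]; t=p[p[:,2]>.034]; v,u=np.nonzero(m); print("zmax",p[:,2].max(),"top",tool(t.mean(0)),len(t),"px",u.min(),u.max(),v.min(),v.max())
    g.append(ray((u.min()+u.max())/2,v.max()-6,K,T,.038)); print("  raytop",tool(g[-1]))
hp=ray(276,152,K,T,.02); print("pin",tool(hp))
m=np.zeros(d.shape,np.uint8); m[60:120,240:310]=(im[60:120,240:310].min(2)>205); 
c,h=cv2.findContours(m,cv2.RETR_EXTERNAL,cv2.CHAIN_APPROX_NONE); c=max(c,key=cv2.contourArea); x,y,w,hh=cv2.boundingRect(c); print("jaw bbox",x,y,w,hh)
L=ray(x,90,K,T,.004);Rr=ray(x+w,90,K,T,.004);tip=ray(275,y,K,T,.004); print("jaw L,R,tip",tool(L),tool(Rr),tool(tip))
print("surface z near ring",np.median(P[100:140,200:240,2]))
E
```

```text
336.44754920284805
zmax 0.039872035705713876 top [  1.8 -23.4  93.1] 235 px 237 257 194 221
  raytop [  0.3 -22.5  93. ]
zmax 0.04004645411871932 top [ 2.4 21.9 93.1] 254 px 297 316 194 221
  raytop [ 0.2 21.5 93. ]
pin [ 44.1  -0.9 111. ]
jaw bbox 279 70 15 50
jaw L,R,tip [ 88.3   1.4 127. ] [ 88.2  12.7 127. ] [102.2  -1.5 127. ]
surface z near ring 0.000535371327203521
```

Call:
play_rows:
  steps:
    - [[0, -1, 30, 0, 0, 0], [0, -1, 60, 0, 0, 0], [0, -1, 90, 0, 0, 0], [0, -1, 110, 0, 0, 0], [0, -1, 123, 0, 0, 0], [0, -1, 123, 0, 0, 0]]

```text
time: 1.7
tool_pos: [0.4193, -0.212, 0.0047]
tool_rot: [-0.002, 0.996, 0.089, -0.003]
contact_force: [-0.5, 0.0, -0.2]
gripper_width: 1.005
grasp_force: 0.0
```

Call:
play_rows:
  steps:
    - [[0, 0, 0, 0, 0, 0], [0, 0, 0, 0, 0, 0], [0, 0, 0, 0, 0, 0], [0, 0, 0, 0, 0, 0], [0, 0, 0, 0, 0, 0], [0, 0, 0, 0, 0, 0], [0, 0, 0, 0, 0, 0], [0, 0, 0, 0, 0, 0]]
  claw: -1

```text
time: 2.37
tool_pos: [0.424, -0.2165, 0.0128]
tool_rot: [0.003, 0.996, 0.088, 0.002]
contact_force: [-5.4, -0.2, 13.1]
gripper_width: 0.263
grasp_force: 59.4
```

```bash
python3 look.py pics/e.png
```

```text
2.4167 [ 0.424  -0.2165  0.0127] yaw 10.07 [-5.7 -0.6 13.8] 0.2640683805122252
[[0.985, 0.175, 0.004], [0.175, -0.985, -0.005], [0.003, 0.005, -1.0]]
```

View pics/e.png

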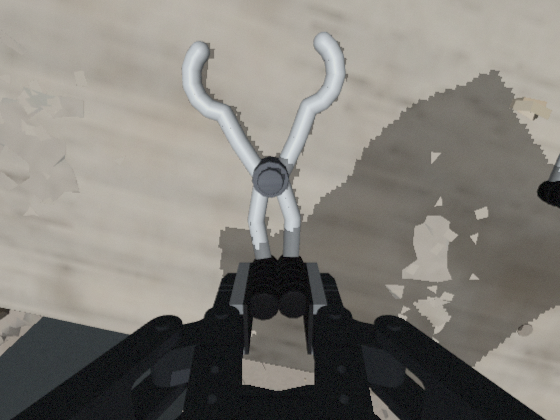

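The ring is gripped and fully spread, with the pin at (270,178) and the jaw tips at (200,48) and (323,42). I'll lift it and carry it over the arbor.

Call:
play_rows:
  steps:
    - [[0, 0, -10, 0, 0, 0], [0, 0, -30, 0, 0, 0], [0, 0, -55, 0, 0, 0], [0, 0, -80, 0, 0, 0], [0, 0, -105, 0, 0, 0], [0, 0, -125, 0, 0, 0], [0, 0, -140, 0, 0, 0], [0, 0, -140, 0, 0, 0]]

```text
time: 3.08
tool_pos: [0.4242, -0.2156, 0.1539]
tool_rot: [0.003, 0.996, 0.087, 0.004]
contact_force: [-0.0, 0.1, -0.2]
gripper_width: 0.262
grasp_force: 59.1
```

Call:
play_rows:
  steps:
    - [[3, -15, 0, 0, 0, -3], [8, -40, 0, 0, 0, -7], [15, -70, 0, 0, 0, -12], [22, -100, 0, 0, 0, -18], [28, -130, 0, 0, 0, -24], [35, -160, 0, 0, 0, -30], [41, -190, 0, 0, 0, -36], [48, -220, 0, 0, 0, -42], [54, -250, 0, 0, 0, -47], [59, -275, 0, 0, 0, -50], [61, -287, 0, 0, 0, -50], [61, -287, 0, 0, 0, -50]]

```text
time: 4.08
tool_pos: [0.4313, 0.0814, 0.1477]
tool_rot: [-0.0, 0.865, 0.502, -0.0]
contact_force: [0.4, -0.3, -1.6]
gripper_width: 0.262
grasp_force: 59.1
```

Call:
play_rows:
  steps:
    - [[0, 0, 0, 0, 0, 0], [0, 0, 0, 0, 0, 0], [0, 0, 0, 0, 0, 0], [0, 0, 0, 0, 0, 0]]

```text
time: 4.42
tool_pos: [0.4321, 0.0784, 0.1482]
tool_rot: [0.0, 0.866, 0.499, -0.0]
contact_force: [0.7, 0.1, -1.0]
gripper_width: 0.262
grasp_force: 59.1
```

```bash
python3 look.py pics/f.png
```

```text
4.4667 [0.4321 0.0784 0.1483] yaw 59.91 [ 0.1 -0.3 -1.1] 0.2616200416862525
[[0.501, 0.865, -0.0], [0.865, -0.501, -0.0], [-0.0, 0.0, -1.0]]
```

View pics/f.png

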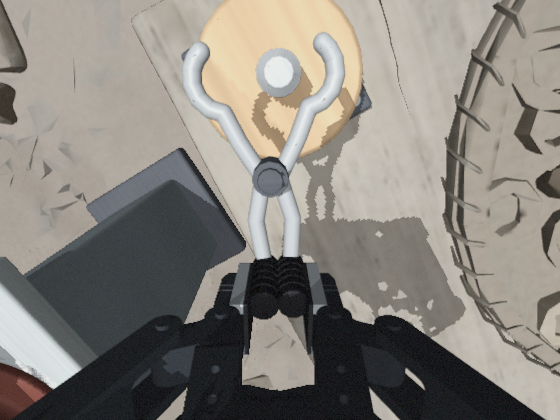

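The ring sits level and above the arbor. The head top is at (279,71), the pin at (270,178), and the jaws at (190,70) and (333,68).

```bash
cat > m.py <<'E'
from h import *
f=np.load("w.npz"); im,d,K,T=f["im"],f["d"],f["K"],f["T"]; P=cloud(d,K,T)
s=manip.state(); Rt=q(s["tool_rot"]); tp=s["tool_pos"]
Q=(P-tp)@Rt*1000
# head: points near z .094
m=(P[...,2]>.086)&(P[...,2]<.1)&(Q[...,0]>60)&(Q[...,0]<130)&(abs(Q[...,1])<25)
v,u=np.nonzero(m); print("head n",m.sum(),"px",u.mean(),v.mean(),"z",np.median(P[m][:,2]))
(cx,cy),r=cv2.minEnclosingCircle(np.stack([u,v],1).astype(np.float32)); print("circ",cx,cy,r, "tool", ((ray(u.mean(),v.mean(),K,T,.094)-tp)@Rt*1000).round(1))
w=m*0; hsv=cv2.cvtColor(im,cv2.COLOR_BGR2HSV); w=(P[...,2]>.05)&(P[...,2]<.066)&(hsv[...,1]>60)
k=cv2.convexHull(np.argwhere(w)[:,::-1].astype(np.int32)); (ex,ey),ax,an=cv2.fitEllipse(k); print("wheel",ex,ey,ax,((ray(ex,ey,K,T,.058)-tp)@Rt*1000).round(1))
# pin, jaws
p=Q[170:186,262:279].reshape(-1,3); print("pin",np.median(p,0).round(1))
J=(P[...,2]>.115)&(Q[...,0]>70)&(Q[...,0]<130)
for sgn in (-1,1):
    j=Q[J&(np.sign(Q[...,1])==sgn)]; print("jaw",j.min(0).round(1),j.max(0).round(1),np.percentile(j[:,2],[5,50]).round(1))
E
python3 m.py
```

```text
head n 1759 px 278.0125071063104 72.35361000568504 z 0.09326438321487748
circ 278.1259765625 72.56885528564453 24.736488342285156 tool [95.3  0.1 54.2]
wheel 278.6302795410156 69.2175064086914 (166.31686401367188, 181.6488800048828) [99.8  0.6 90.2]
pin [50.6 -3.2 -6.9]
jaw [  70.   -40.2 -143. ] [103.3  -0.2  10.3] [-143.     5.1]
jaw [70.   6.2  3.3] [106.8  27.6  10.5] [4.4 5.9]
```

Call:
play_rows:
  steps:
    - [[0, 3, 0, 0, 0, 0], [0, 5, 0, 0, 0, 0], [0, 5, 5, 0, 0, 0], [0, 5, 12, 0, 0, 0], [0, 5, 20, 0, 0, 0], [0, 5, 28, 0, 0, 0], [0, 5, 36, 0, 0, 0], [0, 5, 44, 0, 0, 0], [0, 5, 52, 0, 0, 0], [0, 5, 60, 0, 0, 0], [0, 5, 60, 0, 0, 0], [0, 5, 60, 0, 0, 0]]

```text
time: 5.47
tool_pos: [0.4359, 0.0767, 0.0876]
tool_rot: [-0.0, 0.866, 0.5, -0.001]
contact_force: [-0.6, -1.7, -1.3]
gripper_width: 0.262
grasp_force: 59.1
```

```bash
python3 look.py pics/g.png
```

```text
5.5167 [0.4364 0.0767 0.0883] yaw 60.01 [ 0.6  0.1 -0.4] 0.26136828659644945
[[0.5, 0.866, -0.0], [0.866, -0.5, -0.0], [-0.0, -0.0, -1.0]]
```

View pics/g.png

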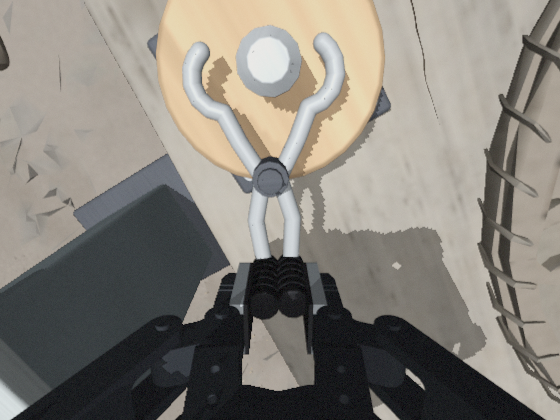

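The jaws straddle the head, which is centred at (268,60), and there's no contact. I'll check the alignment along the ring axis.

```bash
python3 - <<'E'
from h import *
f=np.load("w.npz"); im,d,K,T=f["im"],f["d"],f["K"],f["T"]; P=cloud(d,K,T)
s=manip.state(); Rt=q(s["tool_rot"]); tp=s["tool_pos"]; Q=(P-tp)@Rt*1000
print("headtop",((ray(268,60,K,T,.094)-tp)@Rt*1000).round(1), Q[60,268].round(1))
zt=Q[178,270,2]; print("pin px z",Q[178,270].round(1), ((ray(270,177,K,T,tp[2]-zt/1000)-tp)@Rt*1000).round(1))
for u,v in [(195,75),(333,72),(222,115),(317,110),(201,48),(322,42)]: print(u,v,Q[v,u].round(1))
print("wheel z",np.median(P[100:140,255:280,2]))
E
```

```text
headtop [94.8 -4.2 -5.7] [94.8 -4.2 -6.1]
pin px z [50.5 -3.7 -7.4] [50.9 -3.7 -7.4]
195 75 [ 90.4 -34.3   5.7]
333 72 [91.6 22.   5.8]
222 115 [ 74.7 -24.1   5.5]
317 110 [76.7 16.   5.9]
201 48 [  80.5   -0.5 -142.3]
322 42 [102.7  17.1   6.7]
wheel z 0.05845864927178766
```

Call:
play_rows:
  steps:
    - [[-1, 2, 0, 0, 0, 0], [-1, 2, 4, 0, 0, 0], [-1, 2, 8, 0, 0, 0], [-1, 2, 12, 0, 0, 0], [-1, 2, 15, 0, 0, 0], [-1, 2, 16, 0, 0, 0], [-1, 2, 16, 0, 0, 0], [-1, 2, 16, 0, 0, 0], [-1, 2, 16, 0, 0, 0]]

```text
time: 6.27
tool_pos: [0.4378, 0.0749, 0.0725]
tool_rot: [0.0, 0.866, 0.5, 0.0]
contact_force: [0.2, 0.6, -1.0]
gripper_width: 0.26
grasp_force: 59.1
```

Call:
play_rows:
  steps:
    - [[0, 0, 0, 0, 0, 0], [0, 0, 0, 0, 0, 0], [0, 0, 0, 0, 0, 0]]
  claw: -0.1

```text
time: 6.52
tool_pos: [0.4377, 0.0749, 0.0725]
tool_rot: [0.0, 0.866, 0.5, 0.0]
contact_force: [-1.0, -0.2, -0.9]
gripper_width: 0.448
grasp_force: 5.1
```

Call:
play_rows:
  steps:
    - [[0, 0, 0, 0, 0, 0], [0, 0, 0, 0, 0, 0], [0, 0, 0, 0, 0, 0]]
  claw: 0.3

```text
time: 6.77
tool_pos: [0.4378, 0.075, 0.0725]
tool_rot: [-0.0, 0.866, 0.5, 0.0]
contact_force: [-0.3, 1.6, -0.9]
gripper_width: 0.653
grasp_force: 2.7
```

Call:
play_rows:
  steps:
    - [[0, 0, 0, 0, 0, 0], [0, 0, 0, 0, 0, 0], [0, 0, 0, 0, 0, 0], [0, 0, 0, 0, 0, 0], [0, 0, 0, 0, 0, 0], [0, 0, 0, 0, 0, 0]]
  claw: 1

```text
time: 7.27
tool_pos: [0.4376, 0.0748, 0.0723]
tool_rot: [0.0, 0.866, 0.5, -0.0]
contact_force: [0.2, -0.6, -0.5]
gripper_width: 0.998
grasp_force: 0.0
```

```bash
python3 look.py pics/i.png
```

```text
7.3167 [0.4376 0.0748 0.0723] yaw 60.0 [-0.5 -0.3 -0.5] 0.9979633216958554
[[0.5, 0.866, -0.0], [0.866, -0.5, -0.0], [-0.0, -0.0, -1.0]]
```

View pics/i.png

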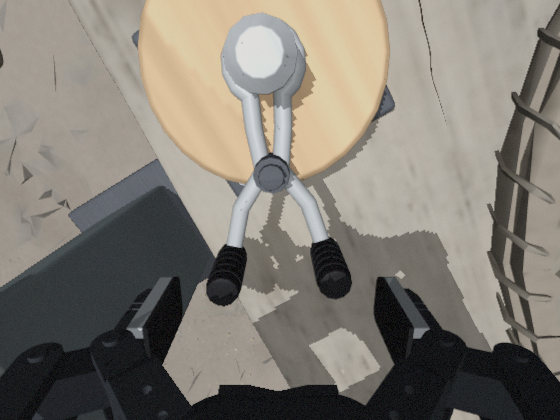

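The ring has closed under the head, with the grips free at (225,275) and (332,268). I'll retreat straight up and check that it lies flat.

Call:
play_rows:
  steps:
    - [[0, 0, -10, 0, 0, 0], [0, 0, -30, 0, 0, 0], [0, 0, -55, 0, 0, 0], [0, 0, -80, 0, 0, 0], [0, 0, -105, 0, 0, 0], [-10, 0, -120, 0, 0, 0], [-20, 0, -130, 0, 0, 0], [-20, 0, -130, 0, 0, 0], [-20, 0, -130, 0, 0, 0], [-20, 0, -130, 0, 0, 0]]

```text
time: 8.15
tool_pos: [0.4273, 0.0577, 0.2017]
tool_rot: [-0.0, 0.866, 0.5, -0.0]
contact_force: [0.2, 0.2, 1.0]
gripper_width: 1.0
grasp_force: 0.0
```

```bash
python3 look.py pics/j.png; python3 - <<'E'
from h import *
f=np.load("w.npz");np.set_printoptions(suppress=True)
P=cloud(f["d"],f["K"],f["T"]); im=f["im"]
o=np.array([.479,.157]); a=np.array([.5,.866]); a=np.array([np.cos(np.radians(57)),np.sin(np.radians(57))]); b=np.array([a[1],-a[0]])
X=(P[...,:2]-o)@a*1000; Y=(P[...,:2]-o)@b*1000; Z=P[...,2]*1000
g=(X>-110)&(X<-65)&(abs(Y)<40)&(Z>50)&(Z<130)
for s in (-1,1):
    m=g&(np.sign(Y)==s); t=m&(Z>np.percentile(Z[m],60)); print("grip",X[t].mean(),Y[t].mean(),Z[m].max(),np.percentile(Z[t],50))
m=(X>-60)&(X<-15)&(abs(Y)<20)&(Z>62)&(Z<95)
for lo in range(-60,-15,7):
    k=m&(X>lo)&(X<=lo+7); print(lo,k.sum(),np.percentile(Z[k],[50,95]).round(1) if k.sum() else 0)
E
```

```text
8.2 [0.4271 0.0578 0.2012] yaw 60.01 [-0.2  0.  -0.7] 1.0003381234387583
[[0.5, 0.866, -0.002], [0.866, -0.5, 0.0], [-0.001, -0.002, -1.0]]
grip -85.52929984005836 -13.05066378038011 98.08886047718809 96.41611875377941
grip -79.91465253469516 32.56317679247012 98.48546741603984 96.48971259570058
-60 128 [65.7 67.2]
-53 219 [66.1 75. ]
-46 232 [77.2 79.5]
-39 208 [73.3 78.9]
-32 188 [65.7 67.3]
-25 196 [65.8 67.1]
-18 80 [65.8 67.4]
```

View pics/j.png

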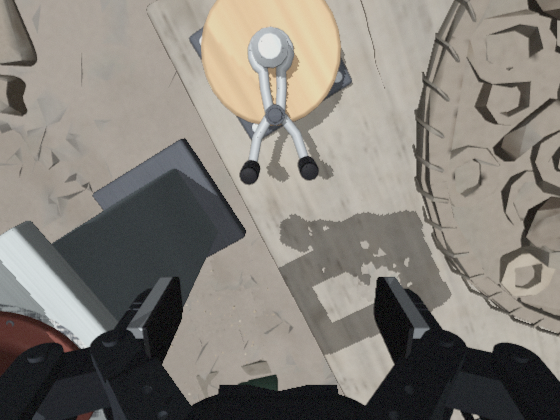

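The grip tops are at 96 mm (58+38), the rod tops at 66 mm and the pin top at 78 mm, so the ring lies flat on the wheel, closed round the neck. The gripper is clear, so I'll hand in.

```bash
python3 -c "
from plant import order
print(order.job_done())"
```

```text
the job is handed in; nothing more can be done
None
```

The larger ring is closed in the groove and lies flat on the wheel, the smaller ring was not touched, and the job was handed in at about 8.2 s on the robot's clock.

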